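Check in the sign painters' tools

ROBOT

A 6-joint arm with a two-finger parallel gripper is mounted at the origin on the work surface. World frame = base frame: x ahead of the robot, y to its left, z up, the work surface at z = 0. Lengths are in m, angles in rad, forces in N, time in s.
With the tool pointing down it reaches from about 0.225 to 0.725 m from the base axis. Payload 3.1 kg.
Tool frame: the origin (TCP) lies at the very end of the fingers, on their centre line; the grasp point (between the pads) lies behind it (hold_point_z is the z of the grasp point in the tool frame, in m); z points along the fingers, y is the line along which they close (so a half turn about z gives the same grasp; the last joint's range is limited). The gripper opens to 85 mm and grips with 20 to 120 N. Pads are 22 mm wide; open, the fingers measure 114 mm over their backs; the gripper's body (76 mm by 85 mm) begins 54 mm behind the grasp point. The pads swing forward as they close: fully open they stand 13 mm farther back than shut.
Start: joints at [1.022, 0.048, 0.099, 1.622, 0, 1.443], TCP at [0.214, 0.479, 0.231] pointing down, gripper open.
Joint ranges: [-2.91, 2.91], [-0.99, 1.94], [-1.21, 1.42], [-2.12, 2.29], [-1.49, 1.47], [-3.14, 3.14]. Speed limits (rad/s): [2.79, 2.79, 3.14, 3.14, 3.14, 3.14].

INTERFACE

Orientations are given as a unit quaternion [w, x, y, z].
In Python, from station import * gives the robot as it stands.
- The arm moves only by the tool arm_command, never from a script. Its argument "steps" is a list of rows, each a list of 7 numbers: the turn, a rotation vector about the tool's x, y, z in degrees, then the shift along the tool's x, y, z in m, then the opening in per cent of the stroke, from 0 (shut) to 100 (fully open). In form: [[rx, ry, rz, dx, dy, dz, grip], ...]. A call has exactly 10 rows; each row is the pose to reach, as a shift and turn from the pose commanded when the call began, along the tool's axes at that moment; what a row does not reach only later rows make up. A row lasts 1/12 s, in which the tool goes at most 41.7 mm and 7.16 degrees, less where a joint would pass 70% of its speed; a pose out of reach is approached as far as the arm can. A call with a gripper value outside its range is refused whole. The fingers move at their own pace and stop on an object; "grip_force" is the grip in N (left out, the last holds). Time passes only in rows, so rows that repeat a pose let the fingers close, or fill a call up. It gives the time, the measured TCP pose, the force, the opening and the grip force at its end, in the units of the state.
- get_obs(): the state, without advancing time (a new reading comes with each control period).
- get_image(name): name is "side" or "top" or "wrist"; returns (picture, depth): 420x560x3 uint8, red, green, blue; 420x560 float32, m along the optical axis (not along the pixel's ray), 0 where there is no reading.
- camera_params(name): a dict with "K" (3x3 intrinsics, pixels), "R" (3x3) and "t" (3): a world point X has camera coordinates R X + t; the wrist camera has in their place "mount" (4x4, takes a point from camera to tool coordinates, whose origin is the TCP and whose axes are the flange's). Camera axes: x right, y down, z forward; pixel columns grow to the right and rows downward; lengths in m; the calibration is good to about 2 mm. A picture is of the moment at which its call begins: read the wrist's pose just before it. camera_params takes no time and is no camera call.
- sign_off(): hands the job in; it is judged then, once.
The state is a dict: "clock": time; "joint_pos": joint angles; "joint_vel": joint speeds; "joint_efforts": joint torques, N m; "tool_pos": TCP position; "tcp_rot": TCP orientation; "force": force on the tool from outside, world axes, zero at the start; "torque": the same for the moment, N m; "gripper_width": finger opening in m; "grip_force": force on a finger pad.
Only numpy, scipy, OpenCV 4.12 (cv2) and the standard library are available. Lean on these libraries where they do the work, as an engineer would, in place of code of your own. Each camera call takes 0.05 s, during which the arm holds its last target. There are 200 camera calls.

TASK

The class's tools are coming back: lay the filling knife down flat in the empty compartment of the wooden tray, its blade towards the same end as the bristles of the brushes already in there, without dropping it. Then pick up the wide flat brush by its wooden handle and show its bristle edge to the camera: hold it up level and flat side up at lens height, pointing straight at the middle of the lens with the bristle tip about 10 cm in front of the glass. Finish while holding it still there - do not put it down or let go - and leave the camera and everything else on the table alone.

Things in the scene. Friction and masses are not known exactly. Their poses are not given: they have to be found in the camera images.
- tray: Fixed open wooden tool tray, 270 long (x) x 222 wide (y) x 28 high (mm), turned up to 25 degrees; origin: centre of its underside. Floor 6, outer walls 8, two inner walls 6 thick and 24 high along x: three compartments, 254 x 64.7 each. The middle one (y = 0) is empty; a brush lies in each outer one (y = +-70.7), bristles to the tray's +x end. It stands on the left or right half of the table.
- tray_slot (a point): Centre of the floor of the tray's empty middle compartment (6 mm above the table); axes as the tray's: x along the compartment, +x towards the end where the bristles of the other brushes (and the knife's blade) lie, z up.
- mat: Fixed green cutting mat with a thin grid, 260 (x) x 340 (y) x 3 mm thick, origin at the centre of its underside. On it lie, in any order and 100 mm apart, the filling knife, the wide flat brush and a smaller flat brush (200 long, head 36 wide), handles roughly towards the robot. It lies on the half of the table that the tray leaves free.
- knife_grip (a point): Filling knife (scraper) lying flat, 205 mm long: dark wooden handle 97 long, 24 wide, 18 thick; steel blade widening from 17 to 46. This point is the place to grip: handle's centre line, half-way up (9 above its underside), 72.5 from the handle's end, 132.5 behind the blade's edge. x towards the blade, y across the handle, z up. About 85 g, balancing 28 mm ahead of this point.
- knife_tip (a point): Middle of the filling knife's blade edge, 132.5 mm ahead of knife_grip along its x and 1.5 mm above the underside.
- brush_grip (a point): The widest flat brush, 220 mm long, lying flat: light wooden handle, steel ferrule, bristle head 62 wide. This point is the place to grip: handle's centre line, half-way up (8 above its underside), 85 from the handle's end, 135 behind the bristle tip; handle here 24 wide, 16 thick, straight 20 either way. x towards the bristles, y across, z up. About 95 g, balancing 20 mm ahead of this point.
- brush_tip (a point): Middle of the wide brush's bristle edge, 135 mm ahead of brush_grip along its x, at half thickness (8 mm above the underside). The bristles are stiff and 48 mm long; axes as for brush_grip.
- wide_brush: The same wide flat brush; origin at the centre of its length, on its underside (25 mm ahead of brush_grip, 8 mm below it). x towards the bristles.
- knife: The same filling knife; origin at the middle of its length on its underside (30 mm ahead of knife_grip, 9 mm below it). x towards the blade.
- camera: Fixed black camera on a small tripod (legs within 70 mm of its middle, which is 76 mm behind the front glass; 245 mm high) at the far side of the table, turned by up to about 20 degrees; origin on the table straight under the middle of the front glass. Its lens faces its -x side. Two more loose tins (tin_b, tin_c, up to 80 high) stand at the table's far left and right, a roll of tape (tape) near the robot's foot.
- lens (a point): Centre of the camera's front glass, 190 mm above the table. The camera looks along -x of this frame; its axis is level; z up. So a brush that points straight at the lens has its own x along this x.
- tin_a: Small closed paint tin, 60 across, 60 high, standing loose in front of the camera (about 110 mm before the lens, but far below it). Origin at its foot.
- small_brush: The smaller flat brush on the mat, 200 long, head 36 wide, 15 thick; origin at the centre of its underside. Leave it.
- tray_brush: Narrow flat brush lying in one outer compartment of the tray, 190 long, 26 wide, 13 thick; origin at its underside centre. Leave it.
- round_brush: Thin round brush lying in the other outer compartment, 205 long, 10 thick; origin at its underside centre. Leave it.

How it is judged:
By the outcome, as a careful person would: the job done as asked, in the order asked, and still so for the second after the job is handed in, while the arm keeps its last pose, push and grip.
It also fails if it takes over 64 s, if anything falls off the work surface, if the arm or the gripper's body presses on something with over 40 N, if the wrist force passes 120 N, or if a joint passes its speed limit or range.

## Working session

There is one attempt and no reset: what is moved stays moved. The work goes in short steps, Python scripts to look and compute and a tool call to move; the robot and the scene stay as the last step left them, time stands still between calls to the robot, and variables do not carry over. Pictures are saved under pics/ and viewed, at most 10 in all, crops included, and the job is handed in when it is done.

Besides the shell and the picture viewer there is one more tool, called after "Call:" by a JSON object that holds its "name" and its "arguments", one argument or row to a line. arm_command: Moves the arm, as the interface text tells. Its arguments: {"type":"object","properties":{"steps":{"type":"array"},"grip_force":{"type":"number"}},"required":["steps"]}

```bash
mkdir -p pics; ls; python3 - <<'E'
from station import *
import cv2,numpy as np
o=get_obs();print({k:np.round(v,3).tolist() if not isinstance(v,str) else v for k,v in o.items()})
for n in("top","side"):
    p,d=get_image(n);cv2.imwrite(f"pics/{n}0.png",p[:,:,::-1]);np.savez(f"{n}0.npz",p=p,d=d)
    c=camera_params(n);print(n,c["K"].tolist(),(-c["R"].T@c["t"]).tolist(),c["R"].tolist())
print(camera_params("wrist"))
try: print(hold_point_z)
except Exception as e: print(e)
import station;print([x for x in dir(station) if x[0]!='_'])
E
```

```text
pics
{'clock': 0.0, 'joint_pos': [1.022, 0.049, 0.098, 1.622, -0.0, 1.443], 'joint_vel': [0.0, -0.0, 0.001, -0.0, -0.0, -0.001], 'joint_efforts': [0.001, -33.878, 32.002, 0.02, 0.0, 0.0], 'tool_pos': [0.214, 0.479, 0.23], 'tcp_rot': [-0.0, 0.209, 0.978, -0.001], 'force': [-0.162, 0.232, 0.381], 'torque': [0.033, 0.011, -0.031], 'grip_force': 0.0, 'gripper_width': 0.086}
top [[393.3647075989349, 0.0, 279.05275823202], [0.0, 393.3647075989349, 202.56553881245114], [0.0, 0.0, 1.0]] [0.5332082082152863, 0.0187070499925743, 1.0741466658100616] [[0.027690212576146796, -0.9996112606648234, -0.00325264193695611], [-0.9966602636169194, -0.02735810958368931, -0.07694057945622455], [0.07682168349197088, 0.005372279971212904, -0.997030374438698]]
side [[419.7260854774194, 0.0, 279.6260710353568], [0.0, 419.7260854774194, 206.3728313083282], [0.0, 0.0, 1.0]] [0.5264789204413794, 0.7403708749851959, 0.6800352639231305] [[-0.9896424937768753, -0.14278297277584767, -0.014857900133545435], [-0.07446114042932056, 0.5990572056588759, -0.7972364786649841], [0.1227325265650955, -0.787872760687581, -0.6034842499100348]]
{'K': array([[289.28857345,   0.        , 275.43215781],
       [  0.        , 289.28857345, 210.55632086],
       [  0.        ,   0.        ,   1.        ]]), 'mount': array([[-1.04381777e-03, -9.53088318e-01, -3.02690549e-01,
         7.77704992e-02],
       [ 9.99999325e-01, -8.40608617e-04, -8.01620047e-04,
         8.38277472e-04],
       [ 5.09570418e-04, -3.02691181e-01,  9.53088553e-01,
        -1.41843342e-01],
       [ 0.00000000e+00,  0.00000000e+00,  0.00000000e+00,
         1.00000000e+00]])}
-0.0187
['PlanningError', 'camera_params', 'get_image', 'get_obs', 'hold_point_z', 'sign_off']
```

View pics/top0.png

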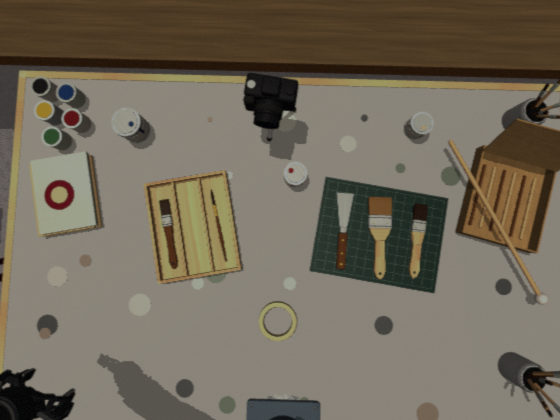

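View pics/side0.png

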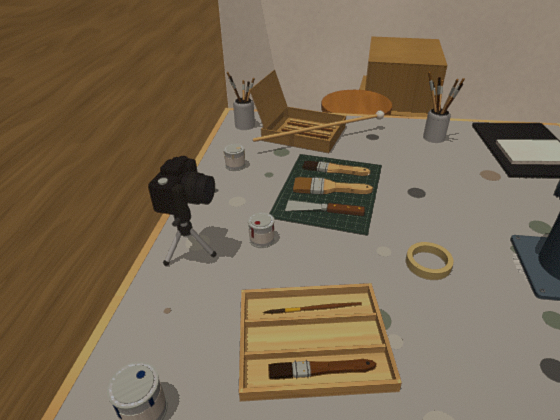

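The top view shows the tray at (193,228), with its bristle end up (far from the robot). The knife is at (343,230), the wide brush at (380,237), the small brush at (418,240), the camera lens near (268,122) and tin_a at (296,174). The side view agrees with this.

```bash
cat > h.py <<'E'
import numpy as np,cv2
from station import *
from scipy.spatial.transform import Rotation as Rot
def cam(n):
    c=camera_params(n);return c["K"],c["R"],c["t"]
def ray(n,uv,z):
    K,R,t=cam(n);uv=np.atleast_2d(np.float64(uv))
    d=np.c_[uv,np.ones(len(uv))]@np.linalg.inv(K).T@R;C=-R.T@t
    return C+d*((np.asarray(z)-C[2])/d[:,2])[:,None]
def proj(n,X):
    K,R,t=cam(n);q=(np.atleast_2d(X)@R.T+t)@K.T;return q[:,:2]/q[:,2:]
def cloud(n,d):
    K,R,t=cam(n);v,u=np.indices(d.shape)
    P=np.stack([(u-K[0,2])/K[0,0]*d,(v-K[1,2])/K[1,1]*d,d],-1);return (P-t)@R
E
python3 - <<'E'
from h import *
a=np.load("top0.npz");p,d=a["p"],a["d"];W=cloud("top",d)
hsv=cv2.cvtColor(p,cv2.COLOR_RGB2HSV)
print("table z",np.median(W[250:300,180:250,2][20:]),"mat",W[200:280,320:440,2].mean())
def show(name,roi,m,z):
    u0,v0,u1,v1=roi;M=np.zeros(d.shape,np.uint8);M[v0:v1,u0:u1]=m[v0:v1,u0:u1]
    n,l,s,c=cv2.connectedComponentsWithStats(M)
    i=1+s[1:,4].argmax();pts=np.argwhere(l==i)[:,::-1]
    w=ray("top",pts,z);r=cv2.minAreaRect((w[:,:2]*1000).astype(np.float32))
    zz=W[...,2][l==i]
    print(name,len(pts),"rect mm",np.round(r[0],1),np.round(r[1],1),round(r[2],1),"z",np.round(np.percentile(zz,[5,50,95]),4),"ctr",np.round(w.mean(0)[:2],4),"box",s[i,:4])
    return w,l==i
H,S,V=[hsv[...,i].astype(int) for i in range(3)]
for (u,v) in [(343,250),(345,210),(380,205),(380,250),(380,222),(330,200),(148,200),(193,228),(150,280),(130,250)]: print((u,v),hsv[v,u],W[v,u].round(4))
hi=W[...,2]
show("tray",(135,160,255,295),((H<30)&(S>70)&(hi<.06)).astype(np.uint8),.028)
show("mat",(300,165,460,300),((H>60)&(H<100)&(S>60)).astype(np.uint8),.003)
ng=((H<35)|(S<60)|(V>110))
show("knife",(332,188,358,272),ng.astype(np.uint8),.01)
show("handle",(332,225,358,272),((H<20)&(S>90)).astype(np.uint8),.02)
show("blade",(332,188,358,236),((S<60)&(V>80)).astype(np.uint8),.005)
show("wide",(364,192,396,280),ng.astype(np.uint8),.014)
show("camera",(235,65,305,135),((hi>.15)).astype(np.uint8),.2)
def crop(n,roi,f,o):
    a=np.load(n+"0.npz")["p"];u0,v0,u1,v1=roi
    cv2.imwrite(o,cv2.resize(a[v0:v1,u0:u1,::-1],None,fx=f,fy=f,interpolation=cv2.INTER_CUBIC))
crop("top",(130,60,450,300),2.5,"pics/c1.png")
E
```

```text
table z 0.0008894059342823903 mat 0.012635945306202965
(343, 250) [ 12 183  78] [ 0.4926 -0.149   0.0214]
(345, 210) [ 30  21 147] [ 0.5999 -0.1547  0.0095]
(380, 205) [ 15 158 110] [ 0.6156 -0.2476  0.0164]
(380, 250) [ 21 113 156] [ 0.4953 -0.2475  0.0203]
(380, 222) [ 32  22 151] [ 0.5697 -0.247   0.0203]
(330, 200) [69 63 53] [ 0.6267 -0.1145  0.0022]
(148, 200) [ 20 121 122] [0.6108 0.3732 0.032 ]
(193, 228) [ 30  90 155] [0.54   0.2561 0.0048]
(150, 280) [ 19  31 139] [ 3.967e-01  3.671e-01 -1.000e-04]
(130, 250) [ 22  33 139] [0.4757 0.4253 0.001 ]
tray 8109 rect mm [544.9 254.4] [271.2 224.5] 11.2 z [0.0037 0.008  0.0291] ctr [0.5427 0.2535] box [144 170  98 114]
mat 3407 rect mm [ 531.4 -292.1] [245.1 254.7] 81.5 z [0.0006 0.0038 0.0071] ctr [ 0.5338 -0.3339] box [355 184  92 108]
knife 1590 rect mm [ 548.1 -154.3] [224.1  67.9] 1.0 z [0.0013 0.0066 0.023 ] ctr [ 0.5519 -0.1508] box [332 188  26  84]
handle 318 rect mm [ 491.3 -144.8] [24.2 94.3] 86.7 z [0.012  0.0212 0.0249] ctr [ 0.4915 -0.1447] box [336 233  12  36]
blade 487 rect mm [ 594.1 -150.8] [ 46.6 108.2] 86.8 z [0.0037 0.0099 0.0175] ctr [ 0.6024 -0.1524] box [336 192  18  41]
wide 1803 rect mm [ 531.5 -247.8] [227.   83.7] 0.6 z [0.0017 0.0182 0.0227] ctr [ 0.5436 -0.2448] box [364 194  32  86]
camera 2286 rect mm [829.9  51.7] [123.4 122.6] 82.3 z [0.188  0.2242 0.2432] ctr [0.8385 0.0517] box [244  73  56  56]
```

View pics/c1.png

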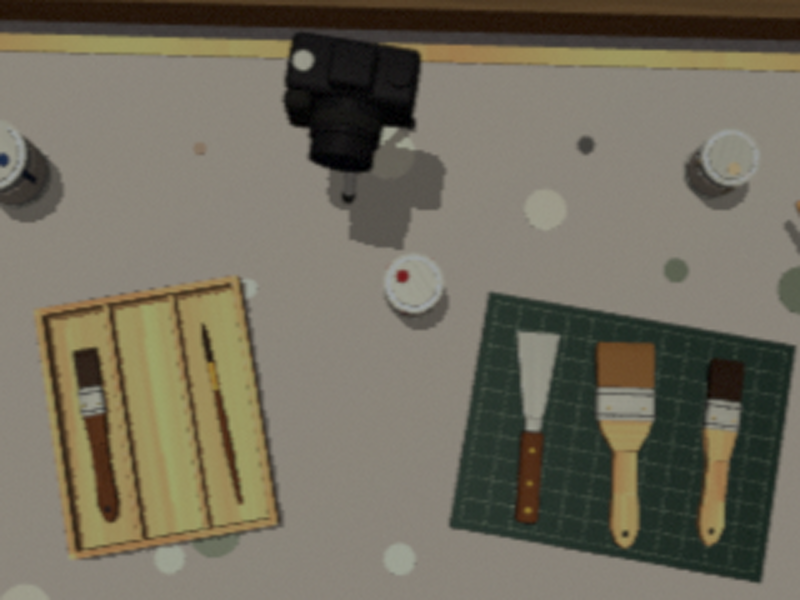

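```bash
python3 - <<'E'
from h import *
a=np.load("top0.npz");p,d=a["p"],a["d"];W=cloud("top",d)
hsv=cv2.cvtColor(p,cv2.COLOR_RGB2HSV);H,S,V=[hsv[...,i].astype(int) for i in range(3)]
roi=np.zeros(d.shape,bool);roi[188:280,362:398]=1
for nm,m,z in[("bristle",(H<20)&(S>110)&(V>70),.016),("ferrule",(S<60)&(V>90),.019),("handle",(H>15)&(H<28)&(S>80)&(V>90),.019)]:
    M=(m&roi).astype(np.uint8);n,l,s,c=cv2.connectedComponentsWithStats(M);i=1+s[1:,4].argmax()
    w=ray("top",np.argwhere(l==i)[:,::-1],z)[:,:2]*1000;r=cv2.minAreaRect(w.astype(np.float32));print(nm,s[i],np.round(r[0],1),np.round(r[1],1),round(r[2],1),"mean",w.mean(0).round(1))
    if nm=="handle":
        for x0 in range(410,530,15):
            q=w[abs(w[:,0]-x0)<4];print(x0,q[:,1].min().round(1),q[:,1].max().round(1),q[:,1].mean().round(1))
a=np.load("side0.npz");ps,ds=a["p"],a["d"];Ws=cloud("side",ds)
for n,w in(("top",W),("side",Ws)):
    q=w.reshape(-1,3)*1000;q=q[(q[:,0]>680)&(q[:,0]<930)&(abs(q[:,1]-50)<110)&(q[:,2]>100)&(q[:,2]<260)]
    print(n,len(q),"rng",q.min(0).round(),q.max(0).round())
    for x0 in range(720,900,10):
        s=q[abs(q[:,0]-x0)<5]
        if len(s)>3:print(x0,len(s),"y",np.percentile(s[:,1],[2,50,98]).round(),"z",np.percentile(s[:,2],[2,50,98]).round())
# tin
M=((W[...,2]>.05)&(W[...,2]<.07));M[:, :275]=0;M[:,315:]=0;M[:155]=0;M[:195]&=True;M[195:]=0
print("tin",W[M].mean(0).round(3),M.sum())
# tray inner wall/rim points
t=W.reshape(-1,3);t=t[(t[:,2]>.018)&(t[:,2]<.035)&(t[:,1]>.1)&(t[:,1]<.4)&(t[:,0]>.38)&(t[:,0]<.7)]
r=cv2.minAreaRect((t[:,:2]*1000).astype(np.float32));print("rim",r)
E
```

```text
bristle [369 197  23  18 412] [ 614.3 -247.7] [45.9 60. ] 1.6 mean [ 614.3 -247.7]
ferrule [369 215  23  14 290] [ 571.6 -247.2] [34.6 58.9] 0.3 mean [ 572.1 -246.8]
handle [370 228  21  51 582] [ 487.6 -249.1] [132.2  53.5] 1.6 mean [ 495.3 -246.8]Traceback (most recent call last):
  File "<stdin>", line 10, in <module>
    return umr_minimum(a, axis, None, out, keepdims, initial, where)
ValueError: zero-size array to reduction operation minimum which has no identity
```

```bash
python3 - <<'E'
from h import *
a=np.load("top0.npz");p,d=a["p"],a["d"];W=cloud("top",d)
a=np.load("side0.npz");ps,ds=a["p"],a["d"];Ws=cloud("side",ds)
for n,w in(("top",W),("side",Ws)):
    q=w.reshape(-1,3)*1000;q=q[(q[:,0]>680)&(q[:,0]<930)&(abs(q[:,1]-50)<110)&(q[:,2]>100)&(q[:,2]<260)]
    print(n,len(q))
    for x0 in range(720,900,12):
        s=q[abs(q[:,0]-x0)<6]
        if len(s)>3:print(x0,len(s),"y",np.percentile(s[:,1],[2,50,98]).round(),"z",np.percentile(s[:,2],[2,50,98]).round())
M=((W[...,2]>.05)&(W[...,2]<.07));M[:, :275]=0;M[:,315:]=0;M[:155]=0;M[195:]=0
print("tin",W[M].mean(0).round(3),M.sum())
t=W.reshape(-1,3);t=t[(t[:,2]>.018)&(t[:,2]<.035)&(t[:,1]>.1)&(t[:,1]<.4)&(t[:,0]>.38)&(t[:,0]<.7)]
print("rim",cv2.minAreaRect((t[:,:2]*1000).astype(np.float32)))
tw=proj("top",[[.545,.254,.006]]);print(tw)
# knife approach
o=get_obs();R0=Rot.from_quat(o["tcp_rot"],scalar_first=True).as_matrix();print(R0.round(3))
th=np.radians(-3.3);x=np.array([np.cos(th),np.sin(th),0]);y=np.array([-x[1],x[0],0])
for s in(1,-1):
    Rt=np.c_[s*x,-s*y,[0,0,-1]]
    print(np.degrees(Rot.from_matrix(R0.T@Rt).as_rotvec()).round(1),(R0.T@(np.array([.5155,-.1463,.15])-o["tool_pos"])).round(4))
E
```

```text
top 2282
780 228 y [29. 55. 84.] z [165. 205. 222.]
792 146 y [24. 51. 83.] z [197. 217. 223.]
804 165 y [22. 53. 86.] z [197. 219. 226.]
816 237 y [  4.  65. 105.] z [170. 216. 226.]
828 439 y [ -6.  36. 107.] z [170. 222. 239.]
840 331 y [ -8.  52. 106.] z [220. 228. 245.]
852 288 y [-10.  48. 104.] z [221. 232. 245.]
864 262 y [-12.  46. 104.] z [221. 229. 245.]
876 161 y [ -7.  69. 102.] z [222. 226. 243.]
888 25 y [ 59.  87. 100.] z [223. 226. 228.]
side 2959
780 321 y [36. 65. 90.] z [162. 194. 218.]
792 171 y [43. 82. 91.] z [172. 208. 220.]
804 199 y [47. 82. 92.] z [166. 207. 222.]
816 311 y [ 45.  90. 110.] z [164. 202. 222.]
828 440 y [  3.  74. 114.] z [163. 217. 235.]
840 477 y [  8.  72. 113.] z [103. 220. 240.]
852 417 y [  8.  87. 112.] z [107. 219. 241.]
864 326 y [  5. 102. 111.] z [111. 220. 241.]
876 228 y [ 55. 106. 109.] z [159. 212. 239.]
888 69 y [ 71. 105. 108.] z [161. 199. 223.]
tin [ 0.69  -0.016  0.062] 451
rim ((545.33056640625, 254.54383850097656), (270.11358642578125, 222.85409545898438), 11.273759841918945)
[[193.75517443 226.15472881]]
[[-0.913  0.409 -0.001]
 [ 0.409  0.913 -0.002]
 [ 0.    -0.002 -1.   ]]
[-1.000e-01  2.000e-01  1.592e+02] [-0.5304 -0.4473  0.081 ]
[ -0.1  -0.  -20.8] [-0.5304 -0.4473  0.081 ]
```

```bash
cat >> h.py <<'E'
def down(yaw,tilt=0):  # tool x back towards robot, y left, z down; tilt forward
    return Rot.from_euler('z',yaw,degrees=True)*Rot.from_euler('y',-tilt,degrees=True)*Rot.from_matrix([[-1,0,0],[0,1,0],[0,0,-1]])
def goal(p,yaw,tilt=0):
    o=get_obs();R0=Rot.from_quat(o["tcp_rot"],scalar_first=True)
    print("rv",(R0.inv()*down(yaw,tilt)).as_rotvec(degrees=True).round(2),"sh",R0.inv().apply(np.array(p)-o["tool_pos"]).round(4))
E
python3 -c "
from h import *
goal([.5,.06,.26],0,45)"
```

```text
rv [ -9.57 -44.36 -22.81] sh [-0.4319 -0.2655 -0.0293]
```

Call:
{"name": "arm_command", "arguments": {
  "steps": [
    [-9.57,-44.36,-22.81,-0.432,-0.2655,-0.029,100],
    [-9.57,-44.36,-22.81,-0.432,-0.2655,-0.029,100],
    [-9.57,-44.36,-22.81,-0.432,-0.2655,-0.029,100],
    [-9.57,-44.36,-22.81,-0.432,-0.2655,-0.029,100],
    [-9.57,-44.36,-22.81,-0.432,-0.2655,-0.029,100],
    [-9.57,-44.36,-22.81,-0.432,-0.2655,-0.029,100],
    [-9.57,-44.36,-22.81,-0.432,-0.2655,-0.029,100],
    [-9.57,-44.36,-22.81,-0.432,-0.2655,-0.029,100],
    [-9.57,-44.36,-22.81,-0.432,-0.2655,-0.029,100],
    [-9.57,-44.36,-22.81,-0.432,-0.2655,-0.029,100]
  ]
}}

```text
clock: 0.93
tool_pos: [0.4467, 0.1372, 0.2533]
tcp_rot: [0.384, -0.001, 0.924, 0.001]
force: [1.3, 0.8, 0.4]
gripper_width: 0.0856
grip_force: 0.0
```

Call:
{"name": "arm_command", "arguments": {
  "steps": [
    [0,0,0,0,0,0,100],
    [0,0,0,0,0,0,100],
    [0,0,0,0,0,0,100],
    [0,0,0,0,0,0,100],
    [0,0,0,0,0,0,100],
    [0,0,0,0,0,0,100],
    [0,0,0,0,0,0,100],
    [0,0,0,0,0,0,100],
    [0,0,0,0,0,0,100],
    [0,0,0,0,0,0,100]
  ]
}}

```text
clock: 1.77
tool_pos: [0.4471, 0.1387, 0.2549]
tcp_rot: [0.383, -0.0, 0.924, 0.001]
force: [-0.6, -0.7, -1.0]
gripper_width: 0.0854
grip_force: 0.0
```

```bash
python3 - <<'E'
from h import *
o=get_obs();p,d=get_image("wrist");np.savez("wrist0.npz",p=p,d=d,q=o["tcp_rot"],t=o["tool_pos"])
print(o["tool_pos"],o["tcp_rot"],o["clock"])
cv2.imwrite("pics/w0.png",p[:,:,::-1])
E
```

```text
[0.4471368  0.1387119  0.25489599] [ 3.83087143e-01 -3.82194713e-04  9.23711530e-01  1.05086511e-03] 1.7667
```

View pics/w0.png

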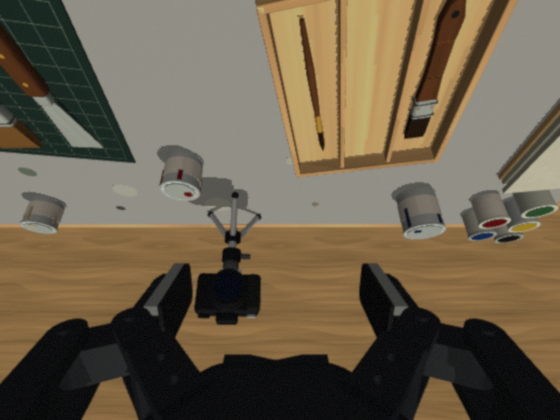

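The wrist view is upside down. It shows the camera at (230,295) with its lens disc near (230,288), and the tray brushes with bristles at the far end.

```bash
python3 - <<'E'
from h import *
a=np.load("wrist0.npz");p,d=a["p"],a["d"]
c=camera_params("wrist");K,M=c["K"],c["mount"]
v,u=np.indices(d.shape);P=np.stack([(u-K[0,2])/K[0,0]*d,(v-K[1,2])/K[1,1]*d,d],-1)
R=Rot.from_quat(a["q"],scalar_first=True).as_matrix()
W=((P@M[:3,:3].T+M[:3,3])@R.T+a["t"])*1000
m=(W[...,0]>700)&(W[...,0]<900)&(W[...,2]>120)&(abs(W[...,1]-50)<110)&(u>185)&(u<275)&(d>0)
q=W[m];print(len(q))
b,ed=np.histogram(q[:,0],np.arange(740,900,5));print(dict(zip(ed[:-1].astype(int).tolist(),b.tolist())))
import itertools
# body front plane (above/below/right/left of barrel) and lens face
for nm,s in(("front",q[q[:,0]<800]),("body",q[(q[:,0]>805)&(q[:,0]<845)])):
    for it in range(4):
        A=np.c_[s[:,1:],np.ones(len(s))];k=np.linalg.lstsq(A,s[:,0],rcond=None)[0];r=s[:,0]-A@k;s=s[abs(r)<max(2,1.5*r.std())]
    print(nm,len(s),"yaw",np.degrees(np.arctan(-k[0])).round(2),"pitch",np.degrees(np.arctan(k[1])).round(2),"ctr",s.mean(0).round(1),"mid",((s.min(0)+s.max(0))/2).round(1),np.ptp(s,axis=0).round(1),"rms",r.std().round(2))
g=cv2.convertScaleAbs(p[260:330,185:275,::-1],alpha=3,beta=20)
cv2.imwrite("pics/w0c.png",cv2.resize(g,None,fx=6,fy=6,interpolation=cv2.INTER_CUBIC))
E
```

```text
3260
{740: 0, 745: 0, 750: 0, 755: 0, 760: 0, 765: 0, 770: 145, 775: 726, 780: 167, 785: 21, 790: 44, 795: 61, 800: 61, 805: 22, 810: 15, 815: 376, 820: 672, 825: 149, 830: 320, 835: 240, 840: 96, 845: 56, 850: 25, 855: 35, 860: 20, 865: 0, 870: 3, 875: 6, 880: 0, 885: 0, 890: 0}
front 961 yaw -7.58 pitch 0.14 ctr [777.5  60.1 189.9] mid [777.8  59.8 188.5] [10.4 57.9 58.3] rms 0.91
body 1134 yaw 1.34 pitch 7.87 ctr [822.7  47.8 197.5] mid [824.3  53.4 198.1] [ 19.1 117.4  84.6] rms 3.37
```

View pics/w0c.png

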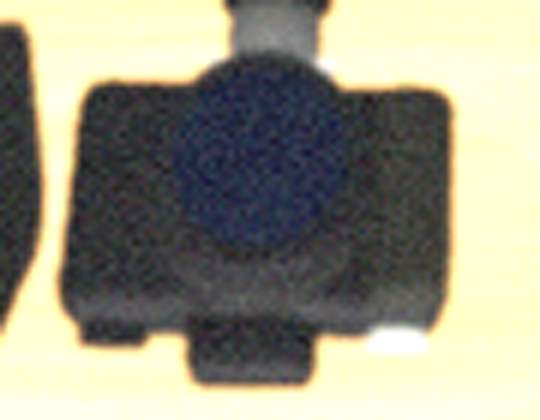

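The crop shows the blue glass disc centred near crop pixel (258,150), which is about (228,285) in the full image. The cloud's lens height of 189.9 mm matches the given 190 mm.

```bash
python3 - <<'E'
from h import *
a=np.load("wrist0.npz");p,d=a["p"],a["d"]
c=camera_params("wrist");K,M=c["K"],c["mount"]
v,u=np.indices(d.shape);P=np.stack([(u-K[0,2])/K[0,0]*d,(v-K[1,2])/K[1,1]*d,d],-1)
R=Rot.from_quat(a["q"],scalar_first=True).as_matrix()
W=((P@M[:3,:3].T+M[:3,3])@R.T+a["t"])*1000
pi=cv2.GaussianBlur(p,(5,5),0).astype(int)
bl=(pi[...,2]>pi[...,0]+6)&(abs(u-230)<25)&(abs(v-287)<22)&(d>0)
def fit(s,n):
    for it in range(5):
        A=np.c_[s[:,1:],np.ones(len(s))];k=np.linalg.lstsq(A,s[:,0],rcond=None)[0];r=s[:,0]-A@k;s=s[abs(r)<max(2,2*r.std())]
    print(n,len(s),"yaw",np.degrees(np.arctan(-k[0])).round(2),"ctr",s.mean(0).round(1),"mid",((s.min(0)+s.max(0))/2).round(1),np.ptp(s,axis=0).round(1))
fit(W[bl],"glass")
m=(W[...,0]>812)&(W[...,0]<832)&(W[...,2]>175)&(W[...,2]<218)&(abs(u-230)<35)&(abs(v-295)<30)&((W[...,1]<22)|(W[...,1]>95))
fit(W[m],"body")
# top view body outline at z~.225
a=np.load("top0.npz");T=cloud("top",a["d"]).reshape(-1,3)*1000
t=T[(T[:,2]>216)&(T[:,0]>815)&(T[:,0]<900)&(abs(T[:,1]-50)<90)]
r=cv2.minAreaRect(t[:,:2].astype(np.float32));print(r)
goal([.5155,-.1463,.12],-3.3)
E
```

```text
glass 618 yaw -7.62 ctr [777.2  60.2 190. ] mid [777.4  60.5 188.9] [ 8.3 45.4 45.3]
body 477 yaw 2.03 ctr [820.5  44.3 196.6] mid [820.1  52.4 196.3] [  8.1 112.8  42.4]
((848.9009399414062, 48.70865249633789), (119.52083587646484, 69.305419921875), 86.52632904052734)
rv [ 1.41 45.04  3.14] sh [ 0.0471 -0.2851  0.1431]
```

Call:
{"name": "arm_command", "arguments": {
  "steps": [
    [1.4,45,3.1,0.047,-0.285,0.143,100],
    [1.4,45,3.1,0.047,-0.285,0.143,100],
    [1.4,45,3.1,0.047,-0.285,0.143,100],
    [1.4,45,3.1,0.047,-0.285,0.143,100],
    [1.4,45,3.1,0.047,-0.285,0.143,100],
    [1.4,45,3.1,0.047,-0.285,0.143,100],
    [1.4,45,3.1,0.047,-0.285,0.143,100],
    [1.4,45,3.1,0.047,-0.285,0.143,100],
    [1.4,45,3.1,0.047,-0.285,0.143,100],
    [1.4,45,3.1,0.047,-0.285,0.143,100]
  ]
}}

```text
clock: 2.65
tool_pos: [0.5147, -0.1482, 0.1176]
tcp_rot: [-0.002, 0.031, 1.0, 0.001]
force: [0.5, 0.5, -0.1]
gripper_width: 0.0852
grip_force: 0.0
```

```bash
python3 -c "
from h import *
print(get_obs()['tool_pos'],get_obs()['tcp_rot'])
goal([.5155,-.1463,.005],-3.3)"
```

```text
[ 0.51471248 -0.14821399  0.11763564] [-1.67005929e-03  3.06423671e-02  9.99528661e-01  8.44377210e-04]
rv [ 0.09 -0.19 -0.21] sh [-0.0011  0.0018  0.1126]
```

Call:
{"name": "arm_command", "arguments": {
  "steps": [
    [0,0,0,-0.001,0.001,0.03,100],
    [0,0,0,-0.001,0.001,0.06,100],
    [0,0,0,-0.001,0.001,0.08,75],
    [0,0,0,-0.001,0.001,0.095,75],
    [0,0,0,-0.001,0.001,0.104,75],
    [0,0,0,-0.001,0.001,0.108,75],
    [0,0,0,-0.001,0.001,0.11,75],
    [0,0,0,-0.001,0.001,0.11,75],
    [0,0,0,-0.001,0.001,0.11,75],
    [0,0,0,-0.001,0.001,0.11,75]
  ]
}}

```text
clock: 3.48
tool_pos: [0.5177, -0.1462, 0.0117]
tcp_rot: [0.002, 0.029, 1.0, -0.001]
force: [-0.3, 0.0, -0.3]
gripper_width: 0.0642
grip_force: 0.0
```

```bash
python3 -c "
from h import *
o=get_obs();print(o['tool_pos'],o['gripper_width'],o['force'])
goal([.5155,-.1463,.005],-3.3)
p,d=get_image('wrist');cv2.imwrite('pics/w1.png',p[:,:,::-1])"
```

```text
[ 0.51765646 -0.14620187  0.01171413] 0.06420922537386652 [-0.25038919  0.04276901 -0.28003906]
rv [-0.06  0.2  -0.01] sh [ 0.0022 -0.0002  0.0067]
```

View pics/w1.png

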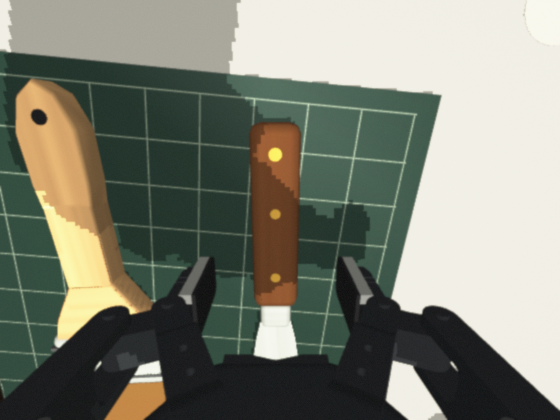

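The wrist view shows the knife handle centred between the open fingers (axis at u≈275), and neither finger is near the wide brush.

Call:
{"name": "arm_command", "arguments": {
  "steps": [
    [0,0,0,0.001,0,0.004,75],
    [0,0,0,0.002,0,0.0065,75],
    [0,0,0,0.002,0,0.0065,60],
    [0,0,0,0.002,0,0.0065,45],
    [0,0,0,0.002,0,0.0065,35],
    [0,0,0,0.002,0,0.0065,15],
    [0,0,0,0.002,0,0.0065,10],
    [0,0,0,0.002,0,0.0065,10],
    [0,0,0,0.002,0,0.0065,10],
    [0,0,0,0.002,0,0.0065,10]
  ],
  "grip_force": 70
}}

```text
clock: 4.37
tool_pos: [0.5148, -0.1458, 0.0039]
tcp_rot: [0.001, 0.029, 1.0, -0.0]
force: [-0.4, 0.6, 1.7]
gripper_width: 0.0222
grip_force: 71.1
```

Call:
{"name": "arm_command", "arguments": {
  "steps": [
    [0,0,0,0,0,0,10],
    [0,0,0,0,0,0,10],
    [0,0,0,0,0,0,10],
    [0,0,0,0,0,-0.004,10],
    [0,0,0,0,0,-0.008,10],
    [0,0,0,0,0,-0.015,10],
    [0,0,0,0,0,-0.03,10],
    [0,0,0,0,0,-0.05,10],
    [0,0,0,0,0,-0.07,10],
    [0,0,0,0,0,-0.09,10]
  ]
}}

```text
clock: 5.2
tool_pos: [0.5141, -0.1455, 0.0947]
tcp_rot: [0.0, 0.029, 1.0, 0.0]
force: [0.5, -0.1, 1.0]
gripper_width: 0.0222
grip_force: 70.9
```

Call:
{"name": "arm_command", "arguments": {
  "steps": [
    [0,0,0,0,0,-0.02,10],
    [0,0,0,0,0,-0.02,10],
    [0,0,0,0,0,-0.02,10],
    [0,0,0,0,0,-0.02,10],
    [0,0,0,0,0,-0.02,10],
    [0,0,0,0,0,-0.02,10],
    [0,0,0,0,0,-0.02,10],
    [0,0,0,0,0,-0.02,10],
    [0,0,0,0,0,-0.02,10],
    [0,0,0,0,0,-0.02,10]
  ]
}}

```text
clock: 6.03
tool_pos: [0.5143, -0.1456, 0.1134]
tcp_rot: [0.0, 0.029, 1.0, 0.0]
force: [-0.5, -0.3, -1.7]
gripper_width: 0.0226
grip_force: 70.9
```

```bash
python3 - <<'E'
from h import *
o=get_obs();print(o['tool_pos'],o['gripper_width'],o['force'],o['clock'])
th=np.radians(11.27);s=np.array([.5453,.2545]);g=s-.03*np.array([np.cos(th),np.sin(th)]);print(g)
goal([*g,.12],11.27)
p,d=get_image('top');np.savez("top1.npz",p=p,d=d);K=cv2.resize(p[150:290,290:460,::-1],None,fx=2,fy=2)
p2,d2=get_image('side');np.savez("side1.npz",p=p2,d=d2)
cv2.imwrite('pics/t1.png',np.hstack([K,cv2.resize(p2[120:260,250:450,::-1],None,fx=2,fy=2)]))
E
```

```text
[ 0.51431487 -0.1456366   0.11341715] 0.022625068839519927 [-0.51787563 -0.34498825 -1.7199981 ] 6.0333
[0.51587849 0.24863702]
rv [  0.     0.02 -14.58] sh [ 0.0212  0.3937 -0.0065]
```

View pics/t1.png

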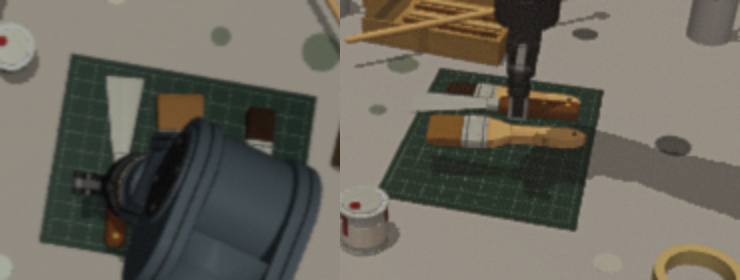

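The knife is held and looks level in the side view. Nothing else on the mat has moved.

Call:
{"name": "arm_command", "arguments": {
  "steps": [
    [0,0,-1.5,0,0.02,-0.005,10],
    [0,0,-3,0.002,0.055,-0.01,10],
    [0,0,-5,0.005,0.095,-0.01,10],
    [0,0,-7,0.008,0.135,-0.01,10],
    [0,0,-9,0.011,0.175,-0.01,10],
    [0,0,-10,0.014,0.215,-0.01,10],
    [0,0,-11,0.016,0.255,-0.01,10],
    [0,0,-12,0.018,0.295,-0.01,10],
    [0,0,-13,0.02,0.33,-0.01,10],
    [0,0,-14.5,0.021,0.36,-0.01,10]
  ]
}}

```text
clock: 6.97
tool_pos: [0.5138, 0.2177, 0.1239]
tcp_rot: [0.001, -0.099, 0.995, 0.0]
force: [0.5, 0.1, -0.8]
gripper_width: 0.0226
grip_force: 70.8
```

Call:
{"name": "arm_command", "arguments": {
  "steps": [
    [0,0,0,0,0.018,0,10],
    [0,0,0,0,0.028,0,10],
    [0,0,0,0,0.034,0,10],
    [0,0,0,0,0.034,0,10],
    [0,0,0,0,0.034,0,10],
    [0,0,0,0,0.034,0,10],
    [0,0,0,0,0.034,0,10],
    [0,0,0,0,0.034,0,10],
    [0,0,0,0,0.034,0,10],
    [0,0,0,0,0.034,0,10]
  ]
}}

```text
clock: 7.8
tool_pos: [0.5078, 0.2478, 0.1237]
tcp_rot: [0.0, -0.097, 0.995, -0.0]
force: [0.1, -0.3, -1.5]
gripper_width: 0.0225
grip_force: 70.8
```

```bash
python3 - <<'E'
from h import *
o=get_obs();print(o['tool_pos'],o['gripper_width'],o['force'],o['clock'])
th=np.radians(11.27);ex=np.array([np.cos(th),np.sin(th),0]);ey=np.array([-ex[1],ex[0],0])
goal([.5159,.2486,.1],11.27)
for n in("top","side"):
    p,d=get_image(n);np.savez(n+"2.npz",p=p,d=d);W=cloud(n,d);hsv=cv2.cvtColor(p,cv2.COLOR_RGB2HSV)
    L=np.stack([(W-[*o["tool_pos"][:2],0])@ex,(W-[*o["tool_pos"][:2],0])@ey,W[...,2]],-1)*1000
    m=(L[...,2]>80)&(L[...,2]<200)&(abs(L[...,1])<40)&(((L[...,0]>30)&(L[...,0]<150)&(hsv[...,1]<70))|((L[...,0]<-16)&(L[...,0]>-85)&(hsv[...,0]<20)&(hsv[...,1]>120)))
    q=L[m]
    for a in range(-85,150,15):
        s=q[(q[:,0]>=a)&(q[:,0]<a+15)]
        if len(s)>8:print(n,a,len(s),"y",np.percentile(s[:,1],[5,50,95]).round(1),"z",np.percentile(s[:,2],[5,50,95]).round(1))
    print(q[:,0].max())
    cv2.imwrite(f"pics/{n}2.png",p[:,:,::-1])
E
```

```text
[0.50783886 0.24777682 0.12368763] 0.02253831323663774 [ 0.07336868 -0.30894611 -1.4699898 ] 7.8
rv [-0.02  0.05 -0.13] sh [-0.008  -0.0007  0.0237]
top -70 60 y [-11.9  -2.2   8.1] z [138.2 141.1 143.1]
top -55 68 y [-13.4  -3.2   7.4] z [135.7 140.7 143.7]
top -40 61 y [-13.5  -5.9   6.3] z [135.1 141.3 143.9]
top -25 15 y [-23.5 -10.7  -4.6] z [134.3 141.2 198.7]
top 20 9 y [-8.9 -6.1 -0.1] z [137.4 138.4 139.1]
top 35 50 y [-11.4  -2.5   6.3] z [131.5 134.3 138.4]
top 50 63 y [-13.5  -1.4   8.4] z [130.1 132.7 135.2]
top 65 75 y [-15.1  -2.1  11.1] z [128.  131.2 133.4]
top 80 84 y [-17.3  -2.   12.8] z [127.2 130.1 133.2]
top 95 93 y [-18.3  -2.2  14.5] z [125.9 128.5 131. ]
top 110 104 y [-20.5  -2.   16.7] z [123.7 127.2 130.3]
top 125 58 y [-20.7  -1.   19.1] z [123.2 126.3 128.4]
133.15312814102995
side -70 123 y [-5.3  9.4 13.3] z [126.1 137.9 140.6]
side -55 124 y [-4.4  9.2 13.3] z [126.4 138.2 140.3]
side -40 106 y [-2.  10.9 13.7] z [124.6 137.5 140.3]
side -25 27 y [11.2 12.5 14.1] z [124.6 130.1 136.5]
side 20 31 y [-3.4  6.2 10.1] z [128.  135.5 138.1]
side 35 89 y [-8.5  3.3 10.7] z [129.7 131.4 136.2]
side 50 102 y [-10.6   1.7  12.3] z [128.8 130.3 132.2]
side 65 122 y [-12.5   1.9  15. ] z [127.2 129.  130.8]
side 80 137 y [-14.    0.8  16.6] z [126.  127.7 129.1]
side 95 156 y [-15.5   2.3  19.3] z [124.8 126.5 128. ]
side 110 170 y [-17.6   2.9  20.3] z [123.8 125.1 126.7]
side 125 90 y [-19.9  -0.5  21.6] z [122.6 124.2 125.2]
132.4742697157671
```

Call:
{"name": "arm_command", "arguments": {
  "steps": [
    [0,0,-0.1,-0.004,-0.001,0.01,10],
    [0,0,-0.1,-0.008,-0.001,0.03,10],
    [0,0,-0.1,-0.008,-0.001,0.05,10],
    [0,0,-0.1,-0.008,-0.001,0.065,10],
    [0,0,-0.1,-0.008,-0.001,0.075,10],
    [0,0,-0.1,-0.008,-0.001,0.08,10],
    [0,0,-0.1,-0.008,-0.001,0.08,10],
    [0,0,-0.1,-0.008,-0.001,0.08,10],
    [0,0,-0.1,-0.008,-0.001,0.08,10],
    [0,0,-0.1,-0.008,-0.001,0.08,10]
  ]
}}

```text
clock: 8.73
tool_pos: [0.5169, 0.2493, 0.0452]
tcp_rot: [0.002, -0.098, 0.995, 0.0]
force: [-0.2, 0.0, -1.6]
gripper_width: 0.0225
grip_force: 70.8
```

```bash
python3 - <<'E'
from h import *
o=get_obs();print(o['tool_pos'],o['gripper_width'],o['force'],o['clock'])
goal([.5159,.2486,.007],11.27)
p,d=get_image('wrist');cv2.imwrite('pics/w2.png',p[:,:,::-1])
E
```

```text
[0.51688839 0.24926271 0.04516374] 0.022548173800069595 [-0.21339497  0.01507791 -1.58749437] 8.7333
rv [0.01 0.2  0.02] sh [ 0.0012 -0.0005  0.0382]
```

View pics/w2.png

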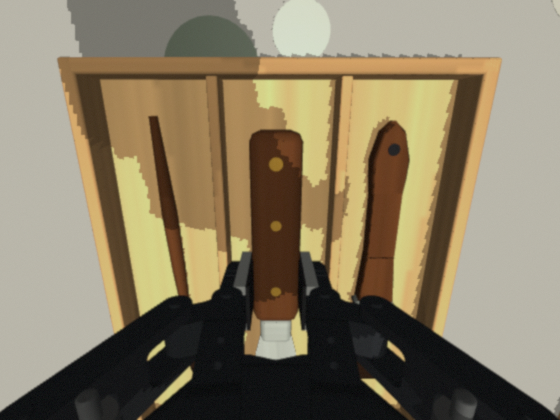

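The wrist view shows the compartment's inner walls at u≈217 and 342 (middle 280), with the handle at 275. I'll shift the knife about 2 mm along +y and then lower it.

Call:
{"name": "arm_command", "arguments": {
  "steps": [
    [0,0,0,0.001,0.001,0,10],
    [0,0,0,0.001,0.002,0.005,10],
    [0,0,0,0.001,0.002,0.012,10],
    [0,0,0,0.001,0.002,0.018,10],
    [0,0,0,0.001,0.002,0.024,10],
    [0,0,0,0.001,0.002,0.029,10],
    [0,0,0,0.001,0.002,0.033,10],
    [0,0,0,0.001,0.002,0.035,10],
    [0,0,0,0.001,0.002,0.036,10],
    [0,0,0,0.001,0.002,0.036,10]
  ]
}}

```text
clock: 9.62
tool_pos: [0.5143, 0.2505, 0.0074]
tcp_rot: [0.0, -0.098, 0.995, -0.0]
force: [-0.1, -0.1, -0.7]
gripper_width: 0.0221
grip_force: 70.8
```

Call:
{"name": "arm_command", "arguments": {
  "steps": [
    [0,0,0,0,0,0.0003,10],
    [0,0,0,0,0,0.0006,10],
    [0,0,0,0,0,0.0009,10],
    [0,0,0,0,0,0.0012,10],
    [0,0,0,0,0,0.0012,10],
    [0,0,0,0,0,0.0012,10],
    [0,0,0,0,0,0.0012,10],
    [0,0,0,0,0,0.0012,10],
    [0,0,0,0,0,0.0012,10],
    [0,0,0,0,0,0.0012,10]
  ]
}}

```text
clock: 10.45
tool_pos: [0.5148, 0.2507, 0.0069]
tcp_rot: [0.001, -0.098, 0.995, -0.0]
force: [0.2, -0.3, 2.6]
gripper_width: 0.0218
grip_force: 71.2
```

Call:
{"name": "arm_command", "arguments": {
  "steps": [
    [0,0,0,0,0,0,25],
    [0,0,0,0,0,0,27],
    [0,0,0,0,0,0,29],
    [0,0,0,0,0,0,31],
    [0,0,0,0,0,0,33],
    [0,0,0,0,0,0,35],
    [0,0,0,0,0,0,36],
    [0,0,0,0,0,0,36],
    [0,0,0,0,0,0,36],
    [0,0,0,0,0,0,36]
  ]
}}

```text
clock: 11.28
tool_pos: [0.5144, 0.2506, 0.0064]
tcp_rot: [0.0, -0.098, 0.995, -0.0]
force: [0.1, 0.0, -0.5]
gripper_width: 0.0309
grip_force: 0.0
```

Call:
{"name": "arm_command", "arguments": {
  "steps": [
    [0,0,0,0,0,-0.002,36],
    [0,0,0,0,0,-0.006,36],
    [0,0,0,0,0,-0.012,36],
    [0,0,0,0,0,-0.02,36],
    [0,0,0,0,0,-0.03,36],
    [0,0,0,0,0,-0.05,36],
    [0,0,0,0,0,-0.08,50],
    [0,0,0,0,0,-0.11,75],
    [0,0,0,0,0,-0.13,75],
    [0,0,0,0,0,-0.13,75]
  ]
}}

```text
clock: 12.12
tool_pos: [0.5181, 0.252, 0.1444]
tcp_rot: [0.006, -0.098, 0.995, 0.001]
force: [-0.8, -0.7, 0.3]
gripper_width: 0.0639
grip_force: 0.0
```

```bash
python3 - <<'E'
from h import *
goal([.503,-.2465,.12],0)
p,d=get_image("top");np.savez("top3.npz",p=p,d=d)
E
```

```text
rv [ 0.16  0.74 11.29] sh [ 0.1127 -0.4859  0.0222]
```

Call:
{"name": "arm_command", "arguments": {
  "steps": [
    [0,0,1,0.005,-0.02,0,75],
    [0,0,2.5,0.015,-0.06,0,75],
    [0,0,4,0.025,-0.1,0,75],
    [0,0,5,0.035,-0.14,0,75],
    [0,0,6,0.045,-0.18,0,75],
    [0,0,7,0.055,-0.22,0,75],
    [0,0,8,0.065,-0.26,0,75],
    [0,0,9,0.075,-0.3,0,75],
    [0,0,10,0.085,-0.34,0,75],
    [0,0,11,0.09,-0.375,0,75]
  ]
}}

```text
clock: 13.0
tool_pos: [0.4979, -0.137, 0.1357]
tcp_rot: [-0.0, -0.001, 1.0, 0.0]
force: [1.2, -0.3, -0.3]
gripper_width: 0.0642
grip_force: 0.0
```

Call:
{"name": "arm_command", "arguments": {
  "steps": [
    [0,0,0.3,0.008,-0.03,0.0,75],
    [0,0,0.3,0.016,-0.06,0.01,75],
    [0,0,0.3,0.02,-0.09,0.02,75],
    [0,0,0.3,0.022,-0.11,0.02,75],
    [0,0,0.3,0.022,-0.11,0.02,75],
    [0,0,0.3,0.022,-0.11,0.02,75],
    [0,0,0.3,0.022,-0.11,0.02,75],
    [0,0,0.3,0.022,-0.11,0.02,75],
    [0,0,0.3,0.022,-0.11,0.02,75],
    [0,0,0.3,0.022,-0.11,0.02,75]
  ]
}}

```text
clock: 13.83
tool_pos: [0.4784, -0.2439, 0.1167]
tcp_rot: [0.001, -0.001, 1.0, -0.0]
force: [-0.1, 0.7, -0.9]
gripper_width: 0.0643
grip_force: 0.0
```

```bash
python3 - <<'E'
from h import *
o=get_obs();print(o["tool_pos"],o["clock"])
p,d=get_image("wrist");c=camera_params("wrist");K,M=c["K"],c["mount"]
R=Rot.from_quat(o["tcp_rot"],scalar_first=True).as_matrix()
def wray(uv,z):
    dd=np.c_[uv,np.ones(len(uv))]@np.linalg.inv(K).T@M[:3,:3].T@R.T;C=R@M[:3,3]+o["tool_pos"]
    return (C+dd*((z-C[2])/dd[:,2])[:,None])*1000
hsv=cv2.cvtColor(p,cv2.COLOR_RGB2HSV);H,S,V=[hsv[...,i].astype(int) for i in range(3)]
v,u=np.indices(H.shape)
m=((H>8)&(H<28)&(S>60)&(V>80)).astype(np.uint8)
n,l,s,cc=cv2.connectedComponentsWithStats(m)
for i in 1+np.argsort(-s[1:,4])[:6]:print(i,s[i],cc[i].round())
i=l[230:300:10,275:285:5].max() if 1 else 0
w=wray(np.argwhere(l==i)[:,::-1].astype(float),.015)
for x0 in range(400,580,15):
    q=w[(abs(w[:,0]-x0)<2)&(abs(w[:,1]+247)<40)]
    if len(q):print(x0,q[:,1].min().round(1),q[:,1].max().round(1),((q[:,1].min()+q[:,1].max())/2).round(1))
print("end",w[:,0].min())
cv2.imwrite("pics/w3.png",p[:,:,::-1])
# knife in tray from top3 vs slot
a=np.load("top3.npz");p,d=a["p"],a["d"];hsv=cv2.cvtColor(p,cv2.COLOR_RGB2HSV);W=cloud("top",d)
cv2.imwrite("pics/t3.png",np.vstack([cv2.resize(p[160:290,130:260,::-1],None,fx=3,fy=3)]))
E
```

```text
[ 0.47839787 -0.24387649  0.11670751] 13.8333
4 [   0  258   67  145 7005] [ 28. 319.]
1 [ 244  139   59  148 4805] [273. 223.]
2 [ 147  145   39  136 3986] [166. 216.]
8 [ 243  317   61   38 2300] [273. 335.]
3 [149 190   3   6  12] [150. 192.]
5 [151 289   3   3   8] [152. 290.]
415 -246.0 -245.2 -245.6
430 -256.9 -234.4 -245.7
445 -260.6 -231.7 -246.1
460 -260.0 -232.3 -246.2
475 -259.4 -233.0 -246.2
490 -257.9 -233.7 -245.8
505 -258.2 -233.5 -245.9
520 -261.2 -230.6 -245.9
535 -269.1 -221.9 -245.5
550 -273.3 -217.7 -245.5
end 416.91059227337837
```

View pics/w3.png

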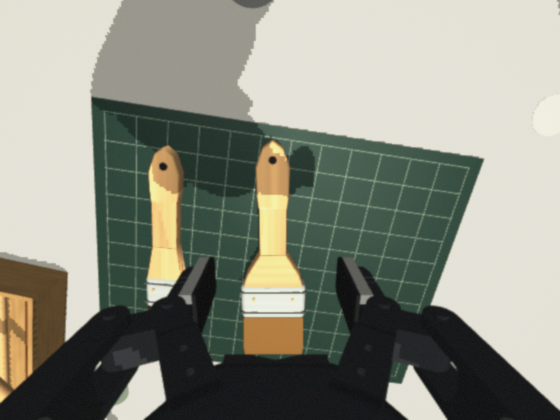

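The wrist view shows the wide brush handle on axis at u≈273, its end at v≈140 and the ferrule at v≈300. The measured width at the grip is 24.4 mm, which matches the given 24. Next I descend to (0.5025, −0.246).

```bash
python3 -c "
from h import *
goal([.5025,-.246,.004],0)"
```

```text
rv [-0.01  0.06  0.07] sh [-0.024  -0.002   0.1127]
```

View pics/t3.png

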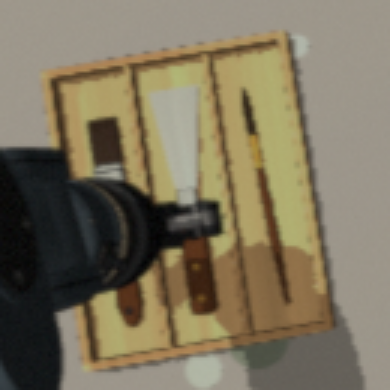

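The knife lies centred in the middle compartment with its blade (crop (178,130)) towards the bristle end.

Call:
{"name": "arm_command", "arguments": {
  "steps": [
    [0,0,0,-0.012,-0.001,0.02,75],
    [0,0,0,-0.022,-0.002,0.05,75],
    [0,0,0,-0.024,-0.002,0.075,75],
    [0,0,0,-0.024,-0.002,0.09,75],
    [0,0,0,-0.024,-0.002,0.1,75],
    [0,0,0,-0.024,-0.002,0.105,75],
    [0,0,0,-0.024,-0.002,0.108,75],
    [0,0,0,-0.024,-0.002,0.108,75],
    [0,0,0,-0.024,-0.002,0.108,75],
    [0,0,0,-0.024,-0.002,0.108,75]
  ]
}}

```text
clock: 14.72
tool_pos: [0.5032, -0.2476, 0.0101]
tcp_rot: [0.002, 0.0, 1.0, -0.001]
force: [0.4, 0.9, -0.2]
gripper_width: 0.0639
grip_force: 0.0
```

```bash
python3 -c "
from h import *
print(get_obs()['tool_pos']);goal([.5025,-.246,.004],0)"
```

```text
[ 0.50317025 -0.24758245  0.01008311]
rv [-0.09  0.18 -0.02] sh [0.0007 0.0016 0.0061]
```

Call:
{"name": "arm_command", "arguments": {
  "steps": [
    [0,0,0,0.0005,0.001,0.003,75],
    [0,0,0,0.0005,0.0015,0.006,75],
    [0,0,0,0.0005,0.0015,0.006,60],
    [0,0,0,0.0005,0.0015,0.006,45],
    [0,0,0,0.0005,0.0015,0.006,35],
    [0,0,0,0.0005,0.0015,0.006,15],
    [0,0,0,0.0005,0.0015,0.006,10],
    [0,0,0,0.0005,0.0015,0.006,10],
    [0,0,0,0.0005,0.0015,0.006,10],
    [0,0,0,0.0005,0.0015,0.006,10]
  ],
  "grip_force": 80
}}

```text
clock: 15.55
tool_pos: [0.5022, -0.2457, 0.0034]
tcp_rot: [0.001, 0.0, 1.0, -0.0]
force: [-0.6, 0.1, 5.7]
gripper_width: 0.0219
grip_force: 82.1
```

Call:
{"name": "arm_command", "arguments": {
  "steps": [
    [0,0,0,0,0,0,10],
    [0,0,0,0,0,0,10],
    [0,0,0,0,0,0,10],
    [0,0,0,0,0,-0.004,10],
    [0,0,0,0,0,-0.008,10],
    [0,0,0,0,0,-0.015,10],
    [0,0,0,0,0,-0.03,10],
    [0,0,0,0,0,-0.05,10],
    [0,0,0,0,0,-0.07,10],
    [0,0,0,0,0,-0.095,10]
  ]
}}

```text
clock: 16.38
tool_pos: [0.5003, -0.2446, 0.0969]
tcp_rot: [-0.001, 0.0, 1.0, 0.001]
force: [0.2, -0.5, -1.4]
gripper_width: 0.0219
grip_force: 81.3
```

Call:
{"name": "arm_command", "arguments": {
  "steps": [
    [0,0,0,0,0,-0.03,10],
    [0,0,0,0,0,-0.06,10],
    [0,0,0,0,0,-0.08,10],
    [0,0,0,0,0,-0.09,10],
    [0,0,0,0,0,-0.09,10],
    [0,0,0,0,0,-0.09,10],
    [0,0,0,0,0,-0.09,10],
    [0,0,0,0,0,-0.09,10],
    [0,0,0,0,0,-0.09,10],
    [0,0,0,0,0,-0.09,10]
  ]
}}

```text
clock: 17.22
tool_pos: [0.5008, -0.2449, 0.1859]
tcp_rot: [-0.001, 0.0, 1.0, 0.001]
force: [-0.5, 0.2, -0.3]
gripper_width: 0.0221
grip_force: 81.3
```

```bash
cat > meas.py <<'E'
from h import *
import sys
o=get_obs();T=o["tool_pos"];print(T,o["clock"])
Rt=Rot.from_quat(o["tcp_rot"],scalar_first=True).as_matrix();ex=-Rt[:,0];ey=Rt[:,1];ez=-Rt[:,2]
for n in("top","side"):
    p,d=get_image(n);W=cloud(n,d);hsv=cv2.cvtColor(p,cv2.COLOR_RGB2HSV).astype(int)
    L=(W-T)@np.c_[ex,ey,ez]*1000
    m=(abs(L[...,2])<40)&(abs(L[...,1])<42)&(L[...,0]>32)&(L[...,0]<145)&(d>0)
    q=L[m];Q=W[m]*1000
    k=L[...,2]>0
    for a in range(35,140,12):
        s=q[(q[:,0]>=a)&(q[:,0]<a+12)]
        if len(s)>8:
            s=s[s[:,2]>np.median(s[:,2])-6];print(n,a,len(s),"y",np.percentile(s[:,1],[3,97]).round(1),np.percentile(s[:,1],[3,97]).mean().round(1),"z",np.percentile(s[:,2],[10,50,90]).round(1))
    print("front",np.percentile(q[:,0],99.5).round(1))
    if len(sys.argv)>1:cv2.imwrite(f"pics/{n}{sys.argv[1]}.png",p[:,:,::-1])
E
python3 meas.py; python3 -c "
from h import *
goal([.544,.0912,.1824],-7.6)"
```

```text
[ 0.5008108  -0.24491139  0.18588892] 17.2167
top 35 127 y [-24.8  22.9] -1.0 z [14.3 16.4 18.2]
top 47 145 y [-29.3  28. ] -0.6 z [14.4 16.9 18.8]
top 59 158 y [-30.   28.2] -0.9 z [15.  17.3 19.5]
top 71 151 y [-31.3  28.2] -1.5 z [15.1 17.1 19.1]
top 83 147 y [-28.9  27.7] -0.6 z [13.2 15.5 18. ]
top 95 148 y [-29.6  27.2] -1.2 z [12.9 14.6 16.5]
top 107 146 y [-31.3  28. ] -1.6 z [12.3 14.2 16.2]
top 119 155 y [-30.2  28.7] -0.8 z [11.5 13.7 15.9]
top 131 66 y [-27.9  27.6] -0.1 z [ 9.7 11.9 14.3]
front 135.8
side 35 52 y [-19.8  28.1] 4.1 z [ 9.2 13.2 14.6]
side 47 57 y [-20.8  32.6] 5.9 z [11.1 13.8 15.5]
side 59 57 y [-22.6  33.4] 5.4 z [11.4 14.1 15.4]
side 71 59 y [-21.3  32.3] 5.5 z [11.3 14.1 15.3]
side 83 58 y [-23.5  32.1] 4.3 z [ 8.8 12.5 14.4]
side 95 61 y [-29.3  32.8] 1.8 z [ 9.6 11.7 13.4]
side 107 59 y [-29.2  32.1] 1.5 z [ 8.7 11.6 12.7]
side 119 58 y [-27.4  32.8] 2.7 z [ 9.1 10.9 12.2]
side 131 29 y [-26.6  33.2] 3.3 z [ 6.5  8.7 10.2]
front 136.3
rv [ 0.04 -0.03  7.59] sh [-0.0428  0.3363  0.0044]
```

Call:
{"name": "arm_command", "arguments": {
  "steps": [
    [0,0,0.5,-0.002,0.015,0,10],
    [0,0,1.5,-0.006,0.045,0.001,10],
    [0,0,2.5,-0.011,0.08,0.002,10],
    [0,0,3.5,-0.016,0.115,0.003,10],
    [0,0,4.5,-0.021,0.155,0.004,10],
    [0,0,5.5,-0.026,0.195,0.004,10],
    [0,0,6.5,-0.031,0.23,0.004,10],
    [0,0,7,-0.036,0.265,0.004,10],
    [0,0,7.5,-0.039,0.295,0.004,10],
    [0,0,7.6,-0.042,0.318,0.004,10]
  ]
}}

```text
clock: 18.15
tool_pos: [0.5434, 0.0754, 0.1834]
tcp_rot: [0.0, 0.066, 0.998, 0.0]
force: [-0.5, -0.0, -1.2]
gripper_width: 0.0219
grip_force: 81.2
```

Call:
{"name": "arm_command", "arguments": {
  "steps": [
    [0,0,0,0,0.01,0,10],
    [0,0,0,0,0.016,0,10],
    [0,0,0,0,0.018,0,10],
    [0,0,0,0,0.018,0,10],
    [0,0,0,0,0.018,0,10],
    [0,0,0,0,0.018,0,10],
    [0,0,0,0,0.018,0,10],
    [0,0,0,0,0.018,0,10],
    [0,0,0,0,0.018,0,10],
    [0,0,0,0,0.018,0,10]
  ]
}}

```text
clock: 18.98
tool_pos: [0.5459, 0.0901, 0.1835]
tcp_rot: [0.0, 0.067, 0.998, -0.0]
force: [0.0, 0.4, -0.6]
gripper_width: 0.0219
grip_force: 81.3
```

```bash
python3 meas.py 5; python3 -c "
from h import *
goal([.544,.0912,.1824],-7.6);print(get_obs()['joint_pos'])"
```

```text
[0.54594204 0.09014787 0.18351299] 18.9833
top 35 20 y [-26.8 -18.8] -22.8 z [14.1 15.8 18. ]
top 47 32 y [-31.2 -19. ] -25.1 z [13.8 16.5 19.2]
top 59 39 y [-32.  -17.2] -24.6 z [14.4 17.  19.1]
top 71 56 y [-32.2 -10.7] -21.4 z [14.9 16.7 18.6]
top 83 65 y [-31.1  -4.7] -17.9 z [13.2 15.3 17.5]
top 95 126 y [-30.   26.4] -1.8 z [12.9 15.  16.8]
top 107 141 y [-30.1  26.2] -2.0 z [12.2 14.3 16.6]
top 119 145 y [-30.6  27.1] -1.7 z [11.8 13.9 15.9]
top 131 62 y [-31.   25.8] -2.6 z [10.6 12.  13.8]
front 136.1
side 35 106 y [-20.6  27.3] 3.3 z [10.4 13.5 14.6]
side 47 132 y [-25.   32.3] 3.6 z [11.7 13.9 15.5]
side 59 119 y [-24.2  32.2] 4.0 z [12.4 14.3 15.5]
side 71 131 y [-28.3  32.2] 2.0 z [12.5 14.5 15.7]
side 83 115 y [-26.   31.3] 2.7 z [10.2 12.3 14.3]
side 95 120 y [-27.1  31.6] 2.3 z [10.4 12.  13.3]
side 107 119 y [-26.8  32.2] 2.7 z [10.1 11.5 12.8]
side 119 122 y [-28.2  32.5] 2.1 z [ 9.3 10.8 12.3]
side 131 42 y [-25.3  31.2] 3.0 z [ 6.   9.  10.1]
front 135.4
rv [-0.    0.05 -0.02] sh [0.002  0.0006 0.0011]
[ 4.28635901e-02  1.15064146e-01  7.54983437e-02  1.53045176e+00
 -2.08314042e-04  1.75941716e-01]
```

Call:
{"name": "arm_command", "arguments": {
  "steps": [
    [0,0,0,0.001,0.0005,0.0005,10],
    [0,0,0,0.0015,0.0005,0.001,10],
    [0,0,0,0.0015,0.0005,0.001,10],
    [0,0,0,0.0015,0.0005,0.001,10],
    [0,0,0,0.0015,0.0005,0.001,10],
    [0,0,0,0.0015,0.0005,0.001,10],
    [0,0,0,0.0015,0.0005,0.001,10],
    [0,0,0,0.0015,0.0005,0.001,10],
    [0,0,0,0.0015,0.0005,0.001,10],
    [0,0,0,0.0015,0.0005,0.001,10]
  ]
}}

```text
clock: 19.92
tool_pos: [0.5446, 0.0912, 0.1825]
tcp_rot: [0.0, 0.066, 0.998, -0.0]
force: [-0.3, 0.1, -0.7]
gripper_width: 0.0219
grip_force: 81.3
```

```bash
python3 - <<'E'
from h import *
o=get_obs();print(o["tool_pos"],abs(o["joint_vel"]).max());goal([.544,.0912,.1824],-7.6)
# knife final pose in the tray from the side view
p,d=get_image("side");W=cloud("side",d)*1000;hsv=cv2.cvtColor(p,cv2.COLOR_RGB2HSV).astype(int)
th=np.radians(11.27);c,s=np.cos(th),np.sin(th);x=W[...,0]-545.3;y=W[...,1]-254.5;X=c*x+s*y;Y=-s*x+c*y
m=(abs(X)<122)&(abs(Y)<28)&(W[...,2]>14)&(W[...,2]<45)&(W[...,2]>0)
print("knife in tray",m.sum(),np.percentile(X[m],[2,98]).round(),np.percentile(Y[m],[2,98]).round(),np.percentile(W[...,2][m],[5,50,95]).round(1))
E
```

```text
[0.54457075 0.09117774 0.18251769] 0.002625230397307359
rv [ 0.    0.05 -0.01] sh [ 0.0006 -0.0001  0.0001]
knife in tray 806 [-99.  39.] [-27.  16.] [14.5 21.2 23.9]
```

```bash
python3 -c "
from station import *
print(sign_off())"
```

```text
the job is handed in; nothing more can be done
None
```

The job is handed in: the knife lies flat in the tray's middle compartment, blade towards the bristle end, and the arm is holding the wide brush level, flat side up and pointing at the lens, with the bristle tip about 10 cm from the glass.

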